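# Kill the coil supply and hold the flipper mechanism at full stroke

## Task

Make the flipper mechanism safe and hold it for me while I set its end-of-stroke contacts: first press the mushroom stop on top of the coil supply until it latches down, then push the mechanism's crank arm against its return spring until the plunger is fully home against its coil stop, without forcing it. Finish while still holding the crank home with the gripper, the mushroom left latched, and leave everything else on the bench where it is.

Things in the scene. Friction and masses are not known exactly. Their poses are not given: they have to be found in the camera images.
- supply: Grey painted steel bench supply for coils, fixed, 150 (x) by 130 (y) by 85 mm high, aluminium front with a needle meter and two brass binding posts; on its top an aluminium collar (54 mm across, up to 94 mm above the bench) with the mushroom stop in the middle. Origin: centre of the underside; front faces its -x. It may stand on either side of the bench and be turned a little.
- stop_top (a point): Centre of the top face of the mushroom stop: a red mushroom head 40 mm across and 16 mm thick on a black neck, in the middle of the top of the supply; its top is 123 mm above the bench when up, 115 mm when latched.
- stop_button (a joint): Travel of the mushroom stop, straight down, in m: 0 up, 0.008 fully down. Snap action: it resists with about 10 N at first, less and less with travel; once past 5 mm it snaps down and stays latched at 8 mm (let go earlier, it springs back up). It has a hard stop at 8 mm.
- flipper_mech: Flipper mechanism, fixed, mechanism-up on a plywood offcut 130 (x) by 230 mm (y, -120 to +110) on four legs; plywood top 57 mm, steel plate 60 mm above the bench. Along y over x = 0: coil, plunger, link, then the crank. Pushing the crank's pivot along +y (to the coil) drives the plunger home. Origin on the bench under the coil axis. It may stand on either side of the bench, turned a little.
- coil_middle (a point): Middle of the mechanism's copper-wound coil, 44 mm across, axis along flipper_mech's y at x = 0, 84 mm up; with its steel brackets it spans y = 12 to 81 mm, top 110 mm up. The 12 mm steel plunger comes out of it towards -y, with its return spring round it, and is joined to the crank by a short black link.
- crank_hub (a point): Top centre of the crank's hub (20 mm across, 67 to 101 mm up), clamped on the vertical flipper shaft at x = 30, y = -56 mm of flipper_mech. The steel forked arm, 32 mm long, points from here towards -x to the pivot. A black contact stack (x 50 to 63, y -81 to -65 mm) is 88 mm high, its blades reach to x = 27 mm. A white flipper bat on the same shaft sticks out under the plywood at +x.
- crank_pivot (a point): Pivot at the end of the crank arm, in the upper fork cheek, 94 mm up: round cheek end 16 mm across, 92 to 96 mm up (another at 72 to 76), 8 mm bolt up to 102 mm. In flipper_mech: x = 1, y = -70 mm at rest; x = 1, y = -42 mm fully home (28 mm along +y, bowing 3 mm to -x halfway). The plate behind it (x -35 to 20, y -120 to -80 mm) is free.
- crank (a joint): Angle of the crank, rad: 0 at rest, 0.9 with the plunger fully home on its coil stop (hard stop); grows as the pivot goes towards the coil. The return spring pushes back at the pivot with about 3 N at rest, rising to about 8 N fully home (up to 12 N felt by a finger rubbing on it), and throws the crank back when let go.
- toggle_panel: Bystander, fixed: black bakelite box 75 by 130 by 30 mm with a toggle switch and two amber lamps, far back.
- toggle_tip (a point): Bystander: the tip of the steel toggle on the bakelite panel, 62 mm above the bench; not to be flipped.
- spare_coil: Bystander, loose: copper-wound flipper coil standing on its flange, 44 mm across, 60 mm high (70 mm with its lugs). Origin: centre of its underside.
- saucer: Bystander, loose: red plastic kickout saucer, a dish 68 mm across, 18 mm high. Origin: centre of its underside.
- outhole_bracket: Bystander, loose: bent silver steel outhole bracket, 90 by 36 by 36 mm. Origin: centre of its underside.
- lane_guide_a: Bystander, loose: purple plastic lane guide, 87 by 15 by 25 mm, lying between the supply and the mechanism. Origin: centre of its underside.
- lane_guide_b: Bystander, loose: a second such purple lane guide, nearer the robot. Origin: centre of its underside.
- nut_driver: Bystander, loose: driver with a yellow handle, 190 mm long, lying at the back. Origin: near its middle, on the bench.

How it is judged (in metres and radians):
On the way, in this order (a step that is already met when the one before it is completed fails the run):
1. the mushroom stop is pressed and stays latched down by itself (value of joint stop_button above 0.0065 m and contact force between the fingers and supply below 0.2 N), for 0.2 s.
2. the crank is pushed fully home (value of joint crank above 0.85 rad), for 0.3 s.
At the end, for the whole second after the job is handed in: The mushroom stop is latched down (more than 6.5 of its 8 mm), and the gripper's fingers hold the crank fully home (angle above 0.85 of 0.90 rad, so the plunger is within about 1.5 mm of its coil stop) with more than 2 N and less than 40 N, all through the last second (value of joint stop_button above 0.0065 m and value of joint crank above 0.85 rad and contact force between the fingers and flipper_mech above 2 N and contact force between anything else and flipper_mech below 40 N); the arm keeps its last pose, push and grip.
It fails at once if the mechanism is forced, with more than 60 N (contact force between anything else and flipper_mech above 60 N).
It fails at once if a loose thing on the bench is shifted by more than 30 mm (distance of any of spare_coil, saucer, outhole_bracket, lane_guide_a, lane_guide_b, nut_driver from where it was at the start of the episode above 0.03 m).
It fails at once if the toggle switch is flipped (distance of toggle_tip from where it was at the start of the episode above 0.006 m).
It also fails if it takes over 48 s, if anything falls off the work surface, if the arm or the gripper's body presses on something with over 40 N, if the wrist force passes 120 N, or if a joint passes its speed limit or range.

## Robot

A 7-joint arm with a two-finger parallel gripper is mounted at the origin on the work surface. World frame = base frame: x ahead of the robot, y to its left, z up, the work surface at z = 0. Lengths are in m, angles in degrees, forces in N, time in s.
With the tool pointing down it reaches from about 0.425 to 0.875 m from the base axis. Payload 9.9 kg.
Tool frame: the origin (TCP) lies on the centre line of the jaws, within the pads' length; the fingertips stand arm.tip_extent ahead of it and the grasp point (between the pads) lies 6 mm ahead of it (arm.tip_extent is the distance from the TCP to the fingertips, in m); z points along the fingers, y is the line along which they close (so a half turn about z gives the same grasp; the last joint's range is limited). The gripper opens to 85 mm and grips with 20 to 120 N. Pads are 22 mm wide; open, the fingers measure 114 mm over their backs; the gripper's body (76 mm by 85 mm) begins 54 mm behind the grasp point. The pads swing forward as they close: fully open they stand 13 mm farther back than shut.
Start: joints at [-79.572, 32.985, 1.427, 82.34, -0.859, 64.687, -3.237], TCP at [0.177, 0.651, 0.256] pointing down, gripper open.
Joint ranges: [-157.87, 157.87], [-19.46, 123.44], [-87.15, 90], [11.01, 140.99], [-62.26, 242.26], [9.8, 113.94], [-161.44, 161.44]. Speed limits (degrees/s): [127.2, 127.2, 172.46, 172.46, 180, 180, 180].

## Interface

Orientations are given as a 3x3 rotation matrix whose columns are the frame's x, y, z axes.
In Python, from bench import status, vision, workorder, arm gives the robot as it stands.
- The arm moves only by the tool jog_arm, never from a script. Its argument "rows" is a list of rows, each a list of 7 numbers: the shift along the tool's x, y, z in units of 40 mm (1.0 is 40 mm), then the turn, a rotation vector about the tool's x, y, z in rad, then the closure, from -1 (fully open) to 1 (shut). A call has exactly 10 rows; each row shifts and turns the commanded pose from where the row before left it, along the tool's axes as they then stand; what a row does not reach is not made up. A row lasts 1/8 s, in which the tool goes at most 62.5 mm and 10.7 degrees, less where a joint would pass 70% of its speed; a pose out of reach is approached as far as the arm can. A call is refused whole if a number of a shift passes 1 or a number of a turn 0.188, either way. A call with a gripper value outside its range is refused whole. The fingers move at their own pace and stop on an object; the grip force is fixed at half the most. Time passes only in rows, so rows that do not move let the fingers close, or fill a call up. It gives the time, the measured TCP pose, the force, the opening and the grip force at its end, in the units of the state.
- status.state(): the state, without advancing time (a new reading comes with each control period).
- vision.grab_frame(name): name is "scene" or "top"; returns a dict with "pixels" (480x640x3 uint8, red, green, blue), "fx", "fy", "cx", "cy" (pixels), "k1" (the pictures are not rectified: a ray, as slopes to the right and down, at radius r is drawn at 1 + k1 r^2 times it, then the intrinsics apply), "rvec" (rotation vector, rad) and "tvec" (3), from world to camera coordinates, as OpenCV has them. Camera axes: x right, y down, z forward; pixel columns grow to the right and rows downward; lengths in m; the calibration is good to about 2 mm. A picture is of the moment at which its call begins. There is no depth.
- workorder.hand_in(): hands the job in; it is judged then, once.
Trained networks look in the newest picture that a camera, given by its name, has taken for a name from the list of things; names that differ only in an ending like _2 or _b are one class to them, and where a whole thing is asked for, a point or a joint stands for the part that bears it (a point fixed in the world has none). Each returns a list of dicts, best first, with "conf" (0 to 1); they miss things now and then, are a little off and sometimes report something else, mostly with a low value. They report only what shows in the picture. A call takes as long as a camera call.
- vision.cut_out(label, camera): "pixels" (480x640 bool, what is visible of it).
- vision.mark_of(label, camera): "position" ([x, y, z] in m, in world coordinates, good to about 4 mm: a listed point, or the origin of a listed thing).
The state is a dict: "time": time; "joints": joint angles; "joint_velocities": joint speeds; "joint_torque": joint torques, N m; "position": TCP position; "tcp_rot": TCP orientation; "contact_force": force on the tool from outside, world axes, zero at the start; "wrist_torque": the same for the moment, N m; "finger_gap": finger opening in m; "finger_force": force on a finger pad.
Only numpy, scipy, OpenCV 4.12 (cv2) and the standard library are available. Lean on these libraries where they do the work, as an engineer would, in place of code of your own. Each camera call takes 0.05 s, during which the arm holds its last target. There are 200 camera calls.

## Working session

There is one attempt and no reset: what is moved stays moved. The work goes in short steps, Python scripts to look and compute and a tool call to move; the robot and the scene stay as the last step left them, time stands still between calls to the robot, and variables do not carry over. Pictures are saved under pics/ and viewed, at most 10 in all, crops included, and the job is handed in when it is done.

Besides the shell and the picture viewer there is one more tool, called after "Call:" by a JSON object that holds its "name" and its "arguments", one argument or row to a line. jog_arm: Moves the arm, as the interface text tells. Its arguments: {"type":"object","properties":{"rows":{"type":"array"}},"required":["rows"]}

```bash
mkdir -p pics; cat > h.py <<'E'
import numpy as np, cv2
from bench import status, vision, workorder, arm
def marks(labels,cams=("scene","top")):
    for c in cams:
        for l in labels:
            for d in vision.mark_of(l,c)[:2]: print(c,l,np.round(d["position"],4),round(d["conf"],2))
def save(f,n): cv2.imwrite(n,cv2.cvtColor(f["pixels"],cv2.COLOR_RGB2BGR))
def proj(f,P):
    R=cv2.Rodrigues(np.array(f["rvec"],float))[0]; c=np.atleast_2d(P)@R.T+np.ravel(f["tvec"])
    s=c[:,:2]/c[:,2:]; s=s*(1+f["k1"]*(s**2).sum(1,keepdims=True))
    return s*[f["fx"],f["fy"]]+[f["cx"],f["cy"]]
def ray(f,uv):
    s0=(np.array(uv,float)-[f["cx"],f["cy"]])/[f["fx"],f["fy"]]; s=s0.copy()
    for _ in range(20): s=s0/(1+f["k1"]*(s**2).sum())
    R=cv2.Rodrigues(np.array(f["rvec"],float))[0]
    return -R.T@np.ravel(f["tvec"]), R.T@np.array([*s,1])
E
python3 - <<'E'
from h import *
s=status.state(); print({k:np.round(v,4).tolist() for k,v in s.items()}); print(arm.tip_extent)
for c in ("scene","top"):
    f=vision.grab_frame(c); save(f,f"pics/{c}0.png"); print(c,-cv2.Rodrigues(np.array(f["rvec"]))[0].T@np.ravel(f["tvec"]))
marks(["supply","stop_top","flipper_mech","coil_middle","crank_hub","crank_pivot","toggle_tip","spare_coil","saucer","outhole_bracket","lane_guide_a","nut_driver"])
E
```

```text
{'time': 0.0, 'joints': [-79.5717, 33.0338, 1.4221, 82.3869, -0.8586, 64.6863, -3.2377], 'joint_velocities': [0.0327, -0.083, 0.124, -0.0946, -0.0334, 0.0024, 0.0492], 'joint_torque': [0.0, -76.5768, 2.2502, -28.5972, 0.0152, 0.0131, -0.0], 'position': [0.1772, 0.6509, 0.2554], 'tcp_rot': [[-0.9649, 0.2626, -0.0004], [0.2626, 0.9649, -0.0016], [-0.0001, -0.0017, -1.0]], 'contact_force': [0.9417, 0.1117, 0.0919], 'wrist_torque': [-0.0037, 0.0007, -0.0139], 'finger_force': 0.0, 'finger_gap': 0.0855}
0.025
scene [1.34604732 0.32220486 0.94625285]
top [0.29499932 0.00595782 1.60755451]
scene supply [0.5802 0.2268 0.0024] 0.57
scene supply [ 3.525e-01 -1.159e-01 -2.000e-04] 0.33
scene stop_top [0.5847 0.2254 0.1226] 0.83
scene stop_top [ 3.498e-01 -1.178e-01 -3.000e-04] 0.57
scene flipper_mech [ 5.355e-01 -1.880e-01  5.000e-04] 0.65
scene coil_middle [ 0.5468 -0.1432  0.0824] 0.62
scene crank_hub [ 0.5575 -0.254   0.1009] 0.78
scene crank_pivot [ 0.5293 -0.2522  0.0946] 0.6
scene toggle_tip [0.7628 0.1308 0.06  ] 0.46
scene spare_coil [0.4786 0.4743 0.0021] 0.78
scene spare_coil [ 0.5146 
[... 373 characters left out ...]
74
top supply [0.5847 0.2209 0.1285] 0.73
top stop_top [0.5852 0.2225 0.1272] 0.66
top flipper_mech [ 0.5392 -0.1887 -0.0007] 0.68
top flipper_mech [ 0.5253 -0.2596  0.0916] 0.55
top coil_middle [ 0.5471 -0.1449  0.0845] 0.55
top crank_hub [ 0.5556 -0.2492  0.0978] 0.69
top crank_pivot [ 0.5281 -0.2577  0.0899] 0.44
top spare_coil [ 0.4787  0.4758 -0.0011] 0.88
top saucer [ 0.3532 -0.1162 -0.0055] 0.91
top saucer [ 0.5097 -0.0032 -0.0012] 0.34
top outhole_bracket [ 0.4971 -0.4742 -0.003 ] 0.73
top outhole_bracket [0.3534 0.1802 0.0023] 0.61
top lane_guide_a [0.3552 0.1809 0.0059] 0.71
top lane_guide_a [ 5.08e-01 -5.30e-03 -4.00e-04] 0.51
top nut_driver [ 7.542e-01 -1.599e-01 -6.000e-04] 0.63
```

View pics/scene0.png

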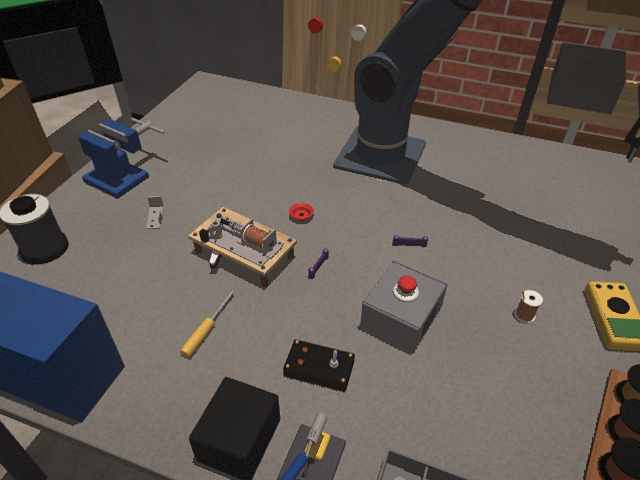

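View pics/top0.png

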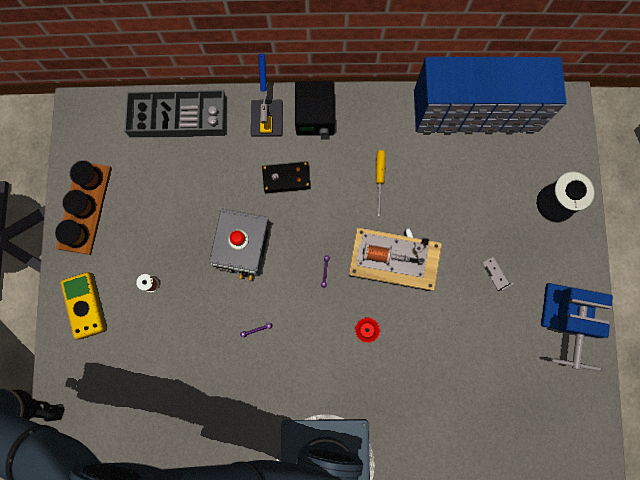

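The scene view shows the supply at about (405,300), the mechanism at about (243,243), and lane guides at (318,263) and (410,240). In the top view the supply is at (238,240), the mechanism at (397,260) and the robot at the bottom. Next I'll fit the mechanism's pose from the marks and check it with an overlay.

```bash
cat > fit.py <<'E'
from h import *
from scipy.optimize import least_squares
M={"flipper_mech":(0,0,0),"coil_middle":(0,46.5,84),"crank_hub":(30,-56,101),"crank_pivot":(1,-70,94)}
obs=[]
for c in ("scene","top"):
    vision.grab_frame(c)
    for l in M:
        r=vision.mark_of(l,c)
        if r: obs.append((M[l],r[0]["position"]))
A=np.array([o[0] for o in obs])/1000; B=np.array([o[1] for o in obs])
def T(p,P): c,s=np.cos(p[2]),np.sin(p[2]); return np.c_[P[:,0]*c-P[:,1]*s+p[0],P[:,0]*s+P[:,1]*c+p[1],P[:,2]]
r=least_squares(lambda p:(T(p,A)-B)[:,:2].ravel(),[.537,-.188,-.2],loss="soft_l1",f_scale=.004)
p=r.x; print(p,np.degrees(p[2])); print(np.round((T(p,A)-B)*1000,1))
np.save("p.npy",p)
ims=[]
for c in ("scene","top"):
    f=vision.grab_frame(c); im=cv2.cvtColor(f["pixels"],cv2.COLOR_RGB2BGR)
    P=T(p,np.array([[0,46.5,84],[30,-56,101],[1,-70,102],[0,0,57],[-65,-120,57],[65,-120,57],[65,110,57],[-65,110,57]])/1000)
    u=proj(f,P); c0=u[3].astype(int)-[65,50]
    cr=cv2.resize(im[c0[1]:c0[1]+100,c0[0]:c0[0]+130],None,fx=6,fy=6,interpolation=cv2.INTER_CUBIC)
    for i,q in enumerate(u):
        if i!=3: cv2.drawMarker(cr,tuple(int(v) for v in ((q-c0)*6+3)),(0,255,0),0,14,1)
    cv2.imwrite(f"pics/fit_{c}.png",cr); print(c,c0)
E
python3 fit.py
```

```text
[ 0.53844832 -0.18579016 -0.1800687 ] -10.317176818193312
[[   4.1   -3.6   -0.3]
 [   0.2    1.2    0.8]
 [   0.7    2.8   -2. ]
 [   0.9   -1.1   -0.3]
 [  -0.8    4.4   -0.6]
 [  -0.4    1.     0.8]
 [   0.4    0.4    0.7]
 [ -20.  -112.6   12.2]]
scene [178 188]
top [327 208]
```

View pics/fit_scene.png

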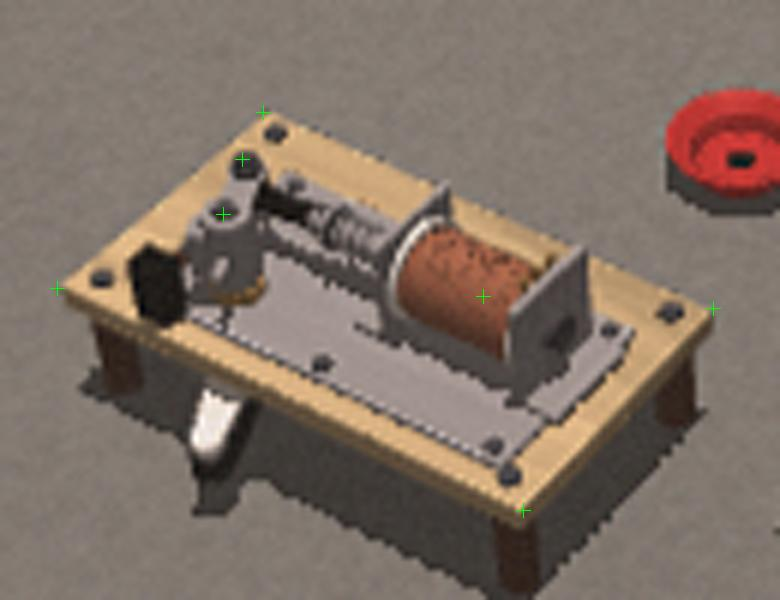

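View pics/fit_top.png

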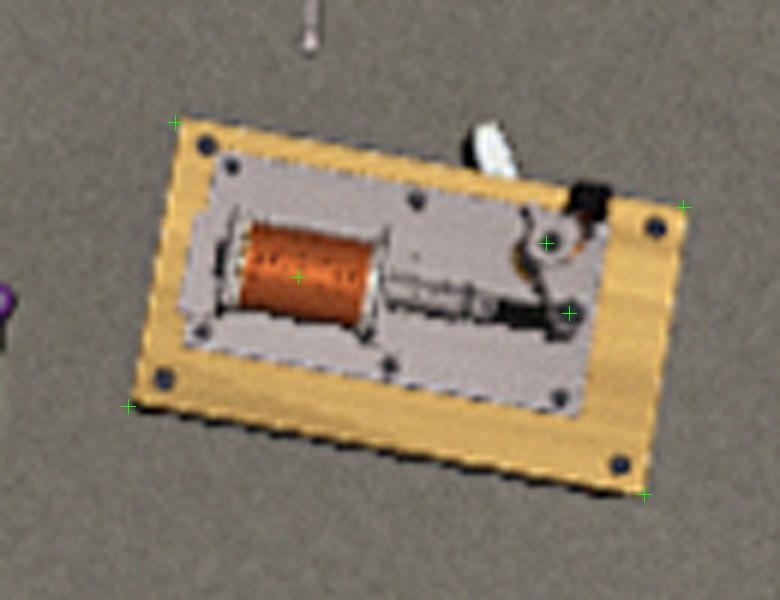

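The overlay agrees to about a pixel in both views: pivot at (242,160) and hub at (223,213) in the scene crop, pivot at (569,313) in the top crop. I'll move above the mushroom with the gripper closing.

Call:
{"name": "jog_arm", "arguments": {
  "rows": [
    [-0.63,-0.38,0,0,0,0,1],
    [-0.63,-0.38,0,0,0,0,1],
    [-0.63,-0.38,0,0,0,0,1],
    [-0.63,-0.38,0,0,0,0,1],
    [-0.63,-0.38,0,0,0,0,1],
    [-0.63,-0.38,0,0,0,0,1],
    [-0.63,-0.38,0,0,0,0,1],
    [-0.63,-0.38,0,0,0,0,1],
    [-0.63,-0.38,0,0,0,0,1],
    [-0.63,-0.38,0,0,0,0,1]
  ]
}}

```text
time: 3.15
position: [0.3812, 0.4377, 0.2565]
tcp_rot: [[-0.965, 0.263, 0.0], [0.263, 0.965, 0.0], [-0.0, 0.0, -1.0]]
contact_force: [-0.2, -0.1, -0.2]
finger_gap: 0.0001
finger_force: 0.0
```

Call:
{"name": "jog_arm", "arguments": {
  "rows": [
    [-0.63,-0.38,0,0,0,0,1],
    [-0.63,-0.38,0,0,0,0,1],
    [-0.63,-0.38,0,0,0,0,1],
    [-0.63,-0.38,0,0,0,0,1],
    [-0.63,-0.38,0,0,0,0,1],
    [-0.63,-0.38,0,0,0,0,1],
    [-0.63,-0.38,0,0,0,0,1],
    [-0.63,-0.38,0,0,0,0,1],
    [-0.63,-0.38,0,0,0,0,1],
    [-0.63,-0.38,0,0,0,0,1]
  ]
}}

```text
time: 4.4
position: [0.5844, 0.2249, 0.2564]
tcp_rot: [[-0.965, 0.263, 0.0], [0.263, 0.965, 0.0], [-0.0, 0.0, -1.0]]
contact_force: [0.2, 0.5, -0.3]
finger_gap: 0.0005
finger_force: 0.0
```

Call:
{"name": "jog_arm", "arguments": {
  "rows": [
    [0,0,0.3,0,0,0,1],
    [0,0,0.3,0,0,0,1],
    [0,0,0.3,0,0,0,1],
    [0,0,0.3,0,0,0,1],
    [0,0,0.3,0,0,0,1],
    [0,0,0.3,0,0,0,1],
    [0,0,0.3,0,0,0,1],
    [0,0,0.3,0,0,0,1],
    [0,0,0.1,0,0,0,1],
    [0,0,0.1,0,0,0,1]
  ]
}}

```text
time: 5.65
position: [0.5839, 0.2256, 0.1522]
tcp_rot: [[-0.965, 0.263, 0.0], [0.263, 0.965, 0.0], [-0.0, 0.0, -1.0]]
contact_force: [-0.0, -0.1, -0.0]
finger_gap: -0.0002
finger_force: 0.0
```

```bash
python3 - <<'E'
from h import *
f=vision.grab_frame("scene"); s=status.state(); print(s["position"],s["contact_force"])
im=cv2.cvtColor(f["pixels"],cv2.COLOR_RGB2BGR); u=proj(f,[[.585,.2235,.123]])[0].astype(int); print(u)
cv2.imwrite("pics/press0.png",cv2.resize(im[u[1]-50:u[1]+50,u[0]-65:u[0]+65],None,fx=5,fy=5,interpolation=cv2.INTER_CUBIC))
E
```

```text
[0.58373551 0.2255499  0.15181645] [ 0.14281718 -1.15880589  0.38433294]
[406 279]
```

View pics/press0.png

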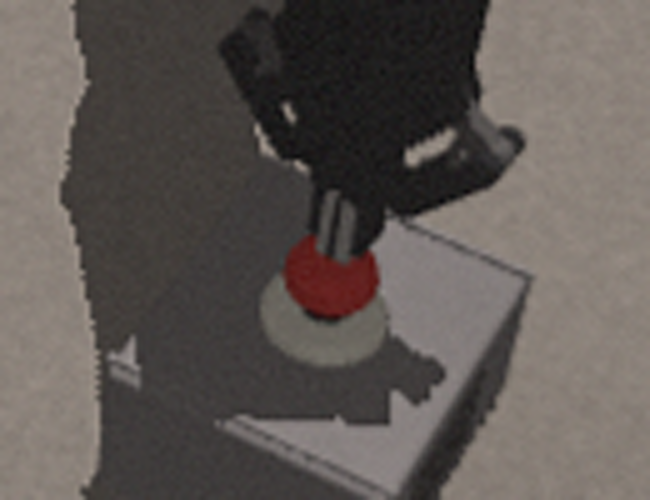

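The shut fingertips stand just above the mushroom's centre, at about (345,258) in the crop. Now I'll press.

Call:
{"name": "jog_arm", "arguments": {
  "rows": [
    [0,0,0.03,0,0,0,1],
    [0,0,0.03,0,0,0,1],
    [0,0,0.03,0,0,0,1],
    [0,0,0.03,0,0,0,1],
    [0,0,0.03,0,0,0,1],
    [0,0,0.03,0,0,0,1],
    [0,0,0.03,0,0,0,1],
    [0,0,0.03,0,0,0,1],
    [0,0,0.03,0,0,0,1],
    [0,0,0,0,0,0,1]
  ]
}}

```text
time: 6.95
position: [0.5836, 0.2255, 0.1412]
tcp_rot: [[-0.965, 0.263, -0.0], [0.263, 0.965, -0.0], [0.0, -0.0, -1.0]]
contact_force: [0.2, 0.4, -0.8]
finger_gap: -0.0
finger_force: 0.0
```

```bash
python3 - <<'E'
from h import *
s=status.state(); print(s["position"],s["contact_force"])
E
```

```text
[0.58364357 0.22551179 0.14118582] [ 0.18263236  0.38020166 -0.75340737]
```

Call:
{"name": "jog_arm", "arguments": {
  "rows": [
    [0,0,0.02,0,0,0,1],
    [0,0,0.02,0,0,0,1],
    [0,0,0.01,0,0,0,1],
    [0,0,0,0,0,0,1],
    [0,0,0,0,0,0,1],
    [0,0,0,0,0,0,1],
    [0,0,0,0,0,0,1],
    [0,0,0,0,0,0,1],
    [0,0,0,0,0,0,1],
    [0,0,0,0,0,0,1]
  ]
}}

```text
time: 8.2
position: [0.5838, 0.2256, 0.1398]
tcp_rot: [[-0.965, 0.263, 0.0], [0.263, 0.965, 0.0], [-0.0, 0.0, -1.0]]
contact_force: [-1.0, -0.7, 6.6]
finger_gap: 0.0
finger_force: 2.8
```

Contact came at 0.1148 m, which is the hard-stop height for the latched head. I'll retreat and check the mushroom.

Call:
{"name": "jog_arm", "arguments": {
  "rows": [
    [0,0,-0.1,0,0,0,1],
    [0,0,-0.1,0,0,0,1],
    [0,0,-0.3,0,0,0,1],
    [0,0,-0.4,0,0,0,1],
    [0,0,-0.4,0,0,0,1],
    [0,0,-0.4,0,0,0,1],
    [0,0,-0.4,0,0,-0.086,1],
    [0,0,-0.3,0,0,0,1],
    [0,0,-0.3,0,0,0,1],
    [0,0,-0.2,0,0,0,1]
  ]
}}

```text
time: 9.45
position: [0.5838, 0.2256, 0.2562]
tcp_rot: [[-0.984, 0.18, 0.0], [0.18, 0.984, 0.0], [-0.0, 0.0, -1.0]]
contact_force: [0.6, 0.4, -0.6]
finger_gap: 0.0003
finger_force: 0.0
```

```bash
python3 - <<'E'
from h import *
f=vision.grab_frame("scene")
im=cv2.cvtColor(f["pixels"],cv2.COLOR_RGB2BGR); u=proj(f,[[.585,.2235,.123]])[0].astype(int)
cv2.imwrite("pics/press1.png",cv2.resize(im[u[1]-50:u[1]+50,u[0]-65:u[0]+65],None,fx=5,fy=5,interpolation=cv2.INTER_CUBIC))
marks(["stop_top"],("scene",))
# red blob centroid before/after vs prediction
for n,a in (("before",cv2.imread("pics/scene0.png")),("after",im)):
    a=a[u[1]-20:u[1]+35,u[0]-25:u[0]+25].astype(int); m=(a[...,2]>80)&(a[...,2]>2*a[...,1]); y,x=np.nonzero(m); print(n,y.min()+u[1]-20,y.max()+u[1]-20,y.mean()+u[1]-20,m.sum())
print(proj(f,[[.585,.2235,.123],[.585,.2235,.115]]))
s=status.state(); R=np.array(s["tcp_rot"]); print(s["position"],s["joints"])
from fit import T
E
python3 - <<'E'
import numpy as np,sys
sys.path.insert(0,".")
p=np.load("p.npy"); c,s=np.cos(p[2]),np.sin(p[2])
for q in [(-4,-102),(-4,-64.5)]: print(q, p[0]+(q[0]*c-q[1]*s)/1e3, p[1]+(q[0]*s+q[1]*c)/1e3)
E
```

```text
scene stop_top [0.586  0.2229 0.1183] 0.48
scene stop_top [ 0.7616 -0.1571 -0.0027] 0.33
before 276 291 283.31489361702126 235
after 279 293 286.0220264317181 227
[[406.90764226 279.32920597]
 [406.45351309 281.91021759]]
[0.58407611 0.22575642 0.25638232] [-27.66765776  28.73204693   3.58347109  90.39539336  -1.97066084
  60.8616983   56.09936044]
[ 0.53677686 -0.18762021 -0.19956325] -11.43413176320897
[[ 2.8 -0.6  0.8]
 [-2.1  1.1  2.5]
 [-0.5  1.4 -1.9]
 [-1.6  0.3  0.9]
 [-0.5  1.6 -0.5]
 [ 0.5 -0.7  4.3]
 [ 1.8 -3.9  1.9]]
scene [178 187]
top [328 208]
(-4, -102) 0.512635638269544 -0.28680287320906017
(-4, -64.5) 0.5200696856781488 -0.2500471261873138
```

View pics/press1.png

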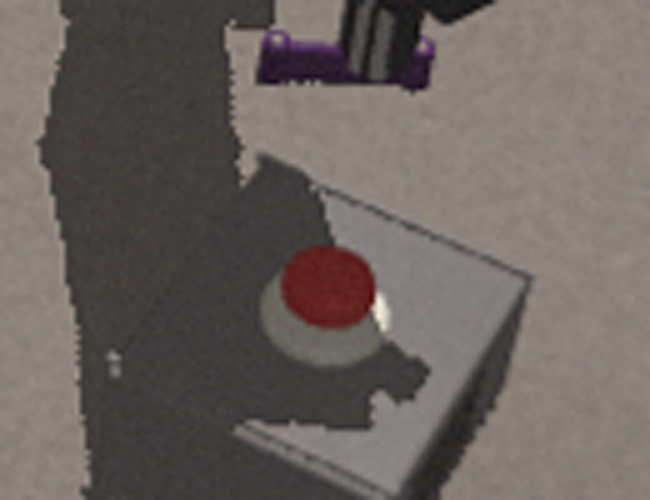

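The mushroom is latched: the red head sits about 2.7 px lower, as predicted for 8 mm. I'll go behind the crank pivot at height.

Call:
{"name": "jog_arm", "arguments": {
  "rows": [
    [-0.03,-0.65,0,0,0,0,1],
    [-0.03,-0.65,0,0,0,0,1],
    [-0.03,-0.65,0,0,0,0,1],
    [-0.03,-0.65,0,0,0,0,1],
    [-0.03,-0.65,0,0,0,0,1],
    [-0.03,-0.65,0,0,0,0,1],
    [-0.03,-0.65,0,0,0,0,1],
    [-0.03,-0.65,0,0,0,0,1],
    [-0.03,-0.65,0,0,0,0,1],
    [-0.03,-0.65,0,0,0,0,1]
  ]
}}

```text
time: 11.4
position: [0.5483, -0.0345, 0.2557]
tcp_rot: [[-0.984, 0.18, 0.0], [0.18, 0.984, -0.0], [-0.0, -0.0, -1.0]]
contact_force: [-0.3, -1.3, -0.6]
finger_gap: -0.0001
finger_force: 0.0
```

Call:
{"name": "jog_arm", "arguments": {
  "rows": [
    [-0.03,-0.65,0,0,0,0,1],
    [-0.03,-0.65,0,0,0,0,1],
    [-0.03,-0.65,0,0,0,0,1],
    [-0.03,-0.65,0,0,0,0,1],
    [-0.03,-0.65,0,0,0,0,1],
    [-0.03,-0.65,0,0,0,0,1],
    [-0.03,-0.65,0,0,0,0,1],
    [-0.03,-0.65,0,0,0,0,1],
    [-0.03,-0.65,0,0,0,0,1],
    [-0.03,-0.65,0,0,0,0,1]
  ]
}}

```text
time: 12.65
position: [0.5131, -0.2921, 0.2556]
tcp_rot: [[-0.984, 0.18, -0.0], [0.18, 0.984, -0.0], [0.0, -0.0, -1.0]]
contact_force: [-0.3, 0.2, 0.0]
finger_gap: 0.0
finger_force: 0.0
```

Call:
{"name": "jog_arm", "arguments": {
  "rows": [
    [0,0,0.3,0,0,0,1],
    [0,0,0.3,0,0,0,1],
    [0,0,0.3,0,0,0,1],
    [0,0,0.3,0,0,0,1],
    [0,0,0.3,0,0,0,1],
    [0,0,0.3,0,0,0,1],
    [0,0,0.3,0,0,0,1],
    [0,0,0.3,0,0,0,1],
    [0,0,0.3,0,0,0,1],
    [0,0,0.25,0,0,0,1]
  ]
}}

```text
time: 13.9
position: [0.5143, -0.2903, 0.1367]
tcp_rot: [[-0.984, 0.179, -0.0], [0.179, 0.984, 0.0], [0.0, 0.0, -1.0]]
contact_force: [1.0, 0.4, -0.4]
finger_gap: -0.0001
finger_force: 0.0
```

```bash
python3 - <<'E'
from h import *
f=vision.grab_frame("scene"); s=status.state(); print(s["position"],s["contact_force"])
im=cv2.cvtColor(f["pixels"],cv2.COLOR_RGB2BGR)
P=np.array(s["position"]); R=np.array(s["tcp_rot"]); tip=P+R@[0,0,.025]
c,q=np.cos(-.19),np.sin(-.19); piv=np.array([.5376+(1*c+70*q)/1e3,-.1867+(q-70*c)/1e3,.102])
u=proj(f,[tip,piv]); c0=u[1].astype(int)-[55,60]; print(u)
cr=cv2.resize(im[c0[1]:c0[1]+100,c0[0]:c0[0]+110],None,fx=6,fy=6,interpolation=cv2.INTER_CUBIC)
for v in u: cv2.drawMarker(cr,tuple(int(a) for a in (v-c0)*6+3),(0,255,0),0,14,1)
cv2.imwrite("pics/beh.png",cr)
E
```

```text
[ 0.51382421 -0.28998908  0.13555992] [-1.3810159   1.28228293 -1.26400624]
[[207.27131925 204.48760856]
 [217.96863322 213.53724203]]
```

View pics/beh.png

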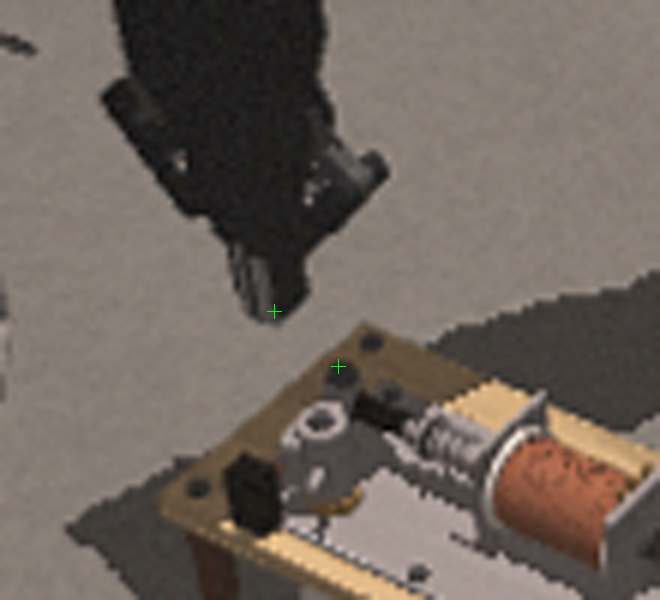

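The fingertips are behind the pivot: bolt at about (342,375), tip at about (272,318). I'll shift 2 mm towards +x and lower to about 80 mm.

Call:
{"name": "jog_arm", "arguments": {
  "rows": [
    [-0.05,0,0.1,0,0,0,1],
    [0,0,0.1,0,0,0,1],
    [0,0,0.1,0,0,0,1],
    [0,0,0.1,0,0,0,1],
    [0,0,0.1,0,0,0,1],
    [0,0,0.1,0,0,0,1],
    [0,0,0.1,0,0,0,1],
    [0,0,0.06,0,0,0,1],
    [0,0,0,0,0,0,1],
    [0,0,0,0,0,0,1]
  ]
}}

```text
time: 15.2
position: [0.5164, -0.2907, 0.1072]
tcp_rot: [[-0.984, 0.179, 0.0], [0.179, 0.984, -0.0], [-0.0, -0.0, -1.0]]
contact_force: [-0.9, -0.7, 0.4]
finger_gap: 0.0001
finger_force: 0.0
```

Call:
{"name": "jog_arm", "arguments": {
  "rows": [
    [0,0.05,0,0,0,0,1],
    [0,0.05,0,0,0,0,1],
    [0,0.05,0,0,0,0,1],
    [0,0.05,0,0,0,0,1],
    [0,0.05,0,0,0,0,1],
    [0,0.05,0,0,0,0,1],
    [0,0.05,0,0,0,0,1],
    [0,0.05,0,0,0,0,1],
    [0,0.05,0,0,0,0,1],
    [0,0,0,0,0,0,1]
  ]
}}

```text
time: 16.45
position: [0.5184, -0.2741, 0.1071]
tcp_rot: [[-0.984, 0.18, -0.002], [0.18, 0.984, -0.001], [0.001, -0.001, -1.0]]
contact_force: [-3.9, -4.3, 0.6]
finger_gap: -0.0003
finger_force: 2.7
```

In contact at about 4 N. Keep pushing.

Call:
{"name": "jog_arm", "arguments": {
  "rows": [
    [0,0.05,0,0,0,0,1],
    [0,0.05,0,0,0,0,1],
    [0,0.05,0,0,0,0,1],
    [0,0.05,0,0,0,0,1],
    [0,0.05,0,0,0,0,1],
    [0,0.05,0,0,0,0,1],
    [0,0.05,0,0,0,0,1],
    [0,0.05,0,0,0,0,1],
    [0,0.05,0,0,0,0,1],
    [0,0,0,0,0,0,1]
  ]
}}

```text
time: 17.7
position: [0.5207, -0.2567, 0.1069]
tcp_rot: [[-0.984, 0.181, -0.003], [0.181, 0.984, -0.001], [0.003, -0.002, -1.0]]
contact_force: [-6.1, -6.0, 1.2]
finger_gap: -0.0002
finger_force: 3.5
```

Call:
{"name": "jog_arm", "arguments": {
  "rows": [
    [0,0.03,0,0,0,0,1],
    [0,0,0,0,0,0,1],
    [0,0.03,0,0,0,0,1],
    [0,0,0,0,0,0,1],
    [0,0.02,0,0,0,0,1],
    [0,0,0,0,0,0,1],
    [0,0.02,0,0,0,0,1],
    [0,0,0,0,0,0,1],
    [0,0,0,0,0,0,1],
    [0,0,0,0,0,0,1]
  ]
}}

```text
time: 18.95
position: [0.5215, -0.2531, 0.1069]
tcp_rot: [[-0.983, 0.181, -0.003], [0.181, 0.983, -0.002], [0.003, -0.002, -1.0]]
contact_force: [-6.0, -5.8, 1.1]
finger_gap: -0.0002
finger_force: 3.8
```

Call:
{"name": "jog_arm", "arguments": {
  "rows": [
    [0,0.02,0,0,0,0,1],
    [0,0,0,0,0,0,1],
    [0,0.02,0,0,0,0,1],
    [0,0,0,0,0,0,1],
    [0,0.02,0,0,0,0,1],
    [0,0,0,0,0,0,1],
    [0,0.02,0,0,0,0,1],
    [0,0,0,0,0,0,1],
    [0,0,0,0,0,0,1],
    [0,0,0,0,0,0,1]
  ]
}}

```text
time: 20.2
position: [0.5222, -0.2502, 0.1069]
tcp_rot: [[-0.983, 0.181, -0.002], [0.181, 0.983, -0.002], [0.002, -0.002, -1.0]]
contact_force: [-5.4, -7.4, 0.7]
finger_gap: 0.0003
finger_force: 4.0
```

```bash
python3 - <<'E'
from h import *
s=status.state(); print(s["position"],s["contact_force"])
f=vision.grab_frame("scene"); im=cv2.cvtColor(f["pixels"],cv2.COLOR_RGB2BGR)
marks(["crank_pivot","crank_hub"])
cv2.imwrite("pics/push1.png",cv2.resize(im[165:265,170:280],None,fx=6,fy=6,interpolation=cv2.INTER_CUBIC))
E
```

```text
[ 0.52224171 -0.25023327  0.10694751] [-5.42637622 -7.36165043  0.69886294]
scene crank_pivot [ 0.5275 -0.2249  0.0923] 0.75
scene crank_hub [ 0.5571 -0.2497  0.1034] 0.65
top crank_pivot [ 0.5273 -0.2578  0.0903] 0.5
top crank_hub [ 0.5587 -0.2451  0.0996] 0.89
```

View pics/push1.png

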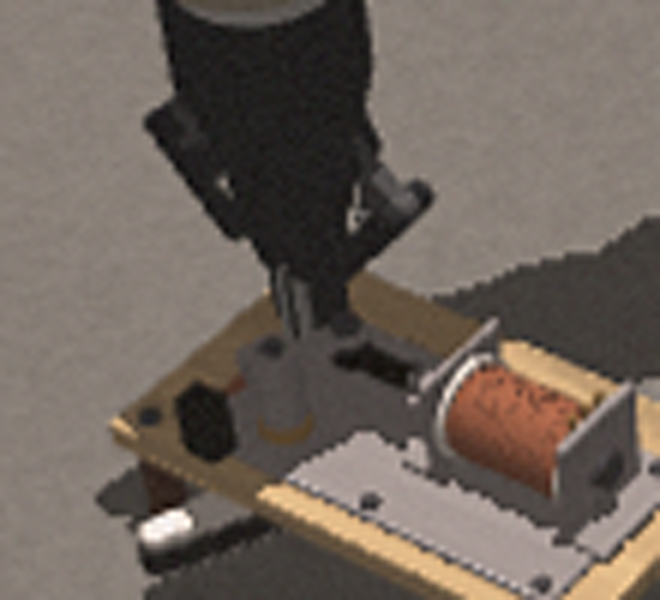

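The bat has swung to (170,535) and the crank turned towards the coil, with the force smooth. Continue to the stop in small steps.

Call:
{"name": "jog_arm", "arguments": {
  "rows": [
    [0,0.02,0,0,0,0,1],
    [0,0,0,0,0,0,1],
    [0,0,0,0,0,0,1],
    [0,0.02,0,0,0,0,1],
    [0,0,0,0,0,0,1],
    [0,0,0,0,0,0,1],
    [0,0,0,0,0,0,1],
    [0,0,0,0,0,0,1],
    [0,0,0,0,0,0,1],
    [0,0,0,0,0,0,1]
  ]
}}

```text
time: 21.7
position: [0.5227, -0.2489, 0.107]
tcp_rot: [[-0.983, 0.181, -0.002], [0.181, 0.983, -0.002], [0.002, -0.003, -1.0]]
contact_force: [-5.0, -7.0, 0.2]
finger_gap: 0.0002
finger_force: 4.2
```

Call:
{"name": "jog_arm", "arguments": {
  "rows": [
    [0,0.02,0,0,0,0,1],
    [0,0,0,0,0,0,1],
    [0,0,0,0,0,0,1],
    [0,0.02,0,0,0,0,1],
    [0,0,0,0,0,0,1],
    [0,0,0,0,0,0,1],
    [0,0,0,0,0,0,1],
    [0,0,0,0,0,0,1],
    [0,0,0,0,0,0,1],
    [0,0,0,0,0,0,1]
  ]
}}

```text
time: 22.95
position: [0.5229, -0.2482, 0.107]
tcp_rot: [[-0.983, 0.182, -0.002], [0.182, 0.983, -0.003], [0.001, -0.004, -1.0]]
contact_force: [-4.5, -11.2, -1.3]
finger_gap: -0.0001
finger_force: 5.4
```

Call:
{"name": "jog_arm", "arguments": {
  "rows": [
    [0,0.02,0,0,0,0,1],
    [0,0,0,0,0,0,1],
    [0,0,0,0,0,0,1],
    [0,0.02,0,0,0,0,1],
    [0,0,0,0,0,0,1],
    [0,0,0,0,0,0,1],
    [0,0,0,0,0,0,1],
    [0,0,0,0,0,0,1],
    [0,0,0,0,0,0,1],
    [0,0,0,0,0,0,1]
  ]
}}

```text
time: 24.2
position: [0.5229, -0.2479, 0.1071]
tcp_rot: [[-0.983, 0.183, -0.002], [0.183, 0.983, -0.005], [0.001, -0.005, -1.0]]
contact_force: [-5.2, -13.6, -2.6]
finger_gap: 0.0
finger_force: 7.2
```

Call:
{"name": "jog_arm", "arguments": {
  "rows": [
    [0,0.02,0,0,0,0,1],
    [0,0,0,0,0,0,1],
    [0,0,0,0,0,0,1],
    [0,0.02,0,0,0,0,1],
    [0,0,0,0,0,0,1],
    [0,0,0,0,0,0,1],
    [0,0,0,0,0,0,1],
    [0,0,0,0,0,0,1],
    [0,0,0,0,0,0,1],
    [0,0,0,0,0,0,1]
  ]
}}

```text
time: 25.45
position: [0.5229, -0.2476, 0.1071]
tcp_rot: [[-0.983, 0.184, -0.002], [0.184, 0.983, -0.006], [0.001, -0.006, -1.0]]
contact_force: [-5.4, -19.0, -3.3]
finger_gap: 0.0002
finger_force: 9.0
```

```bash
python3 - <<'E'
from h import *
s=status.state(); print(s["position"],s["contact_force"])
f=vision.grab_frame("scene"); im=cv2.cvtColor(f["pixels"],cv2.COLOR_RGB2BGR)
marks(["crank_pivot","crank_hub","stop_top"])
cv2.imwrite("pics/push2.png",cv2.resize(im[165:265,170:280],None,fx=6,fy=6,interpolation=cv2.INTER_CUBIC))
E
```

```text
[ 0.52294527 -0.24761423  0.10712275] [ -5.35192368 -18.98661187  -3.28881435]
scene crank_pivot [ 0.5305 -0.2256  0.0934] 0.72
scene crank_hub [ 0.5531 -0.248   0.1016] 0.9
scene crank_hub [0.5832 0.2225 0.0016] 0.72
scene stop_top [ 0.5557 -0.2519  0.1022] 0.48
top crank_pivot [ 0.5273 -0.2578  0.0903] 0.5
top crank_hub [ 0.5587 -0.2451  0.0996] 0.89
```

View pics/push2.png

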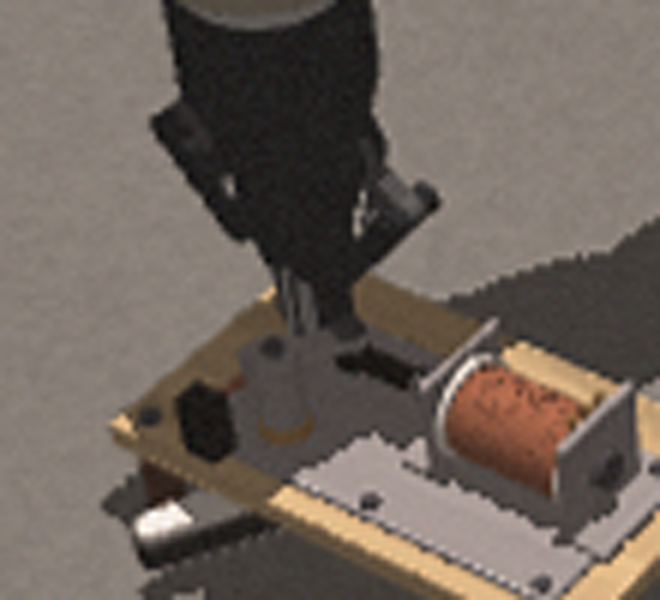

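Over the last two calls the force rose from 11 to 19 N while the tool moved only 0.6 mm. The tool stands at the expected home position, so the plunger is on its stop. The view shows the crank swung in, with the bolt at about (345,330). Handing in.

```bash
python3 -c "
from bench import workorder; print(workorder.hand_in())"
```

```text
the job is handed in; nothing more can be done
None
```

I latched the mushroom stop down, am holding the crank home against its coil stop with about 20 N, and handed the job in at about 26 of the 48 s; the judge's verdict was not reported back.

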